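# Swing down the blue stock bin's flap with the hook pole

## Task

Take the red-handled hook pole from its wooden cradle, put its hook down into the pull ring of the blue flap and swing that flap all the way down, using the pole only and never your fingers on the flap. Then unhook the pole and lay it back level on both supports of the cradle, leaving the blue flap down and the orange flap shut.

Things in the scene. Friction and masses are not known exactly. Their poses are not given: they have to be found in the camera images.
- pole_center (a point): Loose hook pole, 150 g, lying level in the cradle. Point: where to grasp it, on the axis of its 18 mm square red handle (120 mm behind to 80 mm ahead of here; balanced about here). x along the pole to the hook end, z up. An 8 mm steel rod runs on level to 140 mm ahead and there bends straight down 70 mm: this leg is the hook.
- cradle: Fixed wooden cradle, left or right on the table. Origin under its centre, x along the pole's lie, z up. Base 190 x 90 x 10 mm; two supports, 14 mm thick and 70 mm wide, at x = -70 and +70 mm, with flat seats 85 mm high and 50 mm wide in y, between lips up to 100 mm. A pole lying in it has its axis at 94 mm.
- blue_eye (a point): Centre of the blue pull ring on the top edge of the blue flap, 248 mm up when shut. Oval of 5.4 mm bar, opening 48 x 42 mm; shut, it juts forward and up at 40 degrees, so a hook can be lowered in from straight above. Frame of the flap: shut, z up, -x out of the bin's front (roughly to the robot), y along the hinge. The hinge axis lies 32 mm on +x and 128 mm on -z from here.
- blue_flap (a joint): Angle of the blue flap (front of a raised grey bin; 166 mm wide, 108 high, 8 thick, 0.2 kg), rad: 0 shut and upright, growing as its top swings forward and down about the level hinge at its foot, 120 mm above the table; stop at 1.4. Starts at 0 to 0.12. About 1 N at the ring moves it; beyond about 0.5 it sinks slowly by its own weight to the stop.
- amber_eye (a point): Centre of the orange pull ring of the other bin: same build, frame and sizes, but orange. A bystander that must stay shut. The two bins stand side by side and may be swapped.
Not all that is in view belongs to the job. What is shaped like the cradle but purple or yellow is not meant.

How it is judged:
By the outcome, as a careful person would: the job done as asked, in the order asked, and still so for the second after the job is handed in, with the robot touching nothing.
It also fails if it takes over 61 s, if anything falls off the work surface, if the arm or the gripper's body presses on something with over 40 N, if the wrist force passes 120 N, or if a joint passes its speed limit or range.

## Robot

A 6-joint arm with a two-finger parallel gripper is mounted at the origin on the work surface. World frame = base frame: x ahead of the robot, y to its left, z up, the work surface at z = 0. Lengths are in m, angles in degrees, forces in N, time in s.
With the tool pointing down it reaches from about 0.25 to 0.85 m from the base axis. Payload 12.5 kg.
Tool frame: the origin (TCP) lies at the very end of the fingers, on their centre line; the grasp point (between the pads) lies env.pinch_z behind it (env.pinch_z is the distance from the TCP to the grasp point, in m); z points along the fingers, y is the direction in which the jaws open and shut (so a half turn about z gives the same grasp; the last joint's range is limited). The gripper opens to 93 mm and grips with 3 to 60 N. Pads are 15 mm wide; open, the fingers measure 128 mm over their backs; the gripper's body (75 mm by 188 mm) begins 65 mm behind the grasp point.
Start: joints at [65.913, 20.094, 94.641, -0, 65.266, -4.847], TCP at [0.181, 0.519, 0.184] pointing down, gripper open.
Joint ranges: [-157.81, 157.81], [-45, 120.19], [0.68, 151.7], [-89.99, 269.99], [4.06, 180], [-164.3, 164.3]. Speed limits (degrees/s): [127.2, 127.2, 159.86, 180, 180, 180].

## Interface

Orientations are given as a 3x3 rotation matrix whose columns are the frame's x, y, z axes.
In Python, from bench import env gives the robot as it stands.
- The arm moves only by the tool arm_command, never from a script. Its arguments are lists of equal length, an entry for each row: "slide": the shift along the tool's x, y, z in mm, a list of three; "spin": the turn about the tool's z in rad. A call has 1 to 12 rows; each row is the pose to reach, as a shift and turn from the pose commanded when the call began, along the tool's axes at that moment; what a row does not reach only later rows make up. A row lasts 1/12 s, in which the tool goes at most 41.7 mm and 7.16 degrees, less where a joint would pass 70% of its speed; a pose out of reach is approached as far as the arm can. A call with a gripper value outside its range is refused whole. "hand" is the opening, from 0 (shut) to 1 (fully open), set as the call begins (left out, the last holds). The fingers move at their own pace and stop on an object; "squeeze" is the grip in N (left out, the last holds). Time passes only in rows, so rows that repeat a pose let the fingers close. It gives the time, the measured TCP pose, the force and the opening at its end, in the units of the state.
- env.read_state(): the state, without advancing time (a new reading comes with each control period).
- env.snapshot(name): name is "scene" or "top" or "wrist"; returns a dict with "frame" (384x512x3 uint8, red, green, blue), "fx", "fy", "cx", "cy" (pixels), "dist_coeffs" ([k1, k2, p1, p2, k3] as OpenCV has them; the pictures are not rectified), "eye" and "orientation" of the camera in the world. Camera axes: x right, y up, looking along -z (the intrinsics and any distortion apply to the point x, -y, -z); pixel columns grow to the right and rows downward; lengths in m; the calibration is good to about 2 mm. A picture is of the moment at which its call begins. There is no depth.
- env.finish_job(): hands the job in, once; it reports no verdict.
The state is a dict: "time_s": time; "joints": joint angles; "joint_vel": joint speeds; "tau": joint torques, N m; "eef_pos": TCP position; "tcp_rot": TCP orientation; "force": force on the tool from outside, world axes, zero at the start; "ft_torque": the same for the moment, N m; "finger_gap": opening from 0.0 (shut) to 1.0 (fully open).
Only numpy, scipy, OpenCV 4.12 (cv2) and the standard library are available. Lean on these libraries where they do the work, as an engineer would, in place of code of your own. Each camera call takes 0.05 s, during which the arm holds its last target.

## Working session

There is one attempt and no reset: what is moved stays moved. The work goes in short steps, Python scripts to look and compute and a tool call to move; the robot and the scene stay as the last step left them, time stands still between calls to the robot, and variables do not carry over. Pictures are saved under pics/ and viewed, and the job is handed in when it is done.

Besides the shell and the picture viewer there is one more tool, called after "Call:" as name([rows], argument=value, ...), one row to a line, values as JSON. arm_command: Moves the arm, as the interface text tells. Its arguments: {"type":"object","properties":{"slide":{"type":"array","items":{"type":"array","items":{"type":"number"}}},"spin":{"type":"array","items":{"type":"number"}},"hand":{"type":"number"},"squeeze":{"type":"number"}},"required":["slide","spin"]}

```bash
ls; mkdir -p pics
python3 - <<'E'
from bench import env
import cv2
print(env.pinch_z, env.read_state())
for n in ["scene","top","wrist"]:
    s=env.snapshot(n)
    cv2.imwrite(f"pics/{n}0.png",s["frame"][:,:,::-1])
    print(n,{k:v for k,v in s.items() if k!="frame"})
E
```

```text
pics
0.0188 {'time_s': 0.0, 'joints': array([ 6.59132807e+01,  2.01245684e+01,  9.46771858e+01,  9.07129622e-04,
        6.52668852e+01, -4.84788983e+00]), 'joint_vel': array([-0.02743848,  0.06001206,  0.05353125,  0.00855846, -0.03449348,
        0.0064097 ]), 'tau': array([ 1.69047230e-04, -4.97334981e+01, -2.85251784e+01,  6.98616123e-02,
        2.57803348e-02, -9.46256500e-05]), 'eef_pos': array([0.18104434, 0.51892991, 0.18309769]), 'tcp_rot': array([[-9.44151065e-01,  3.29512541e-01, -5.02047274e-04],
       [ 3.29512903e-01,  9.44150445e-01, -1.08780412e-03],
       [ 1.15563060e-04, -1.19248247e-03, -9.99999282e-01]]), 'force': array([-0.67171533,  0.32110725, -0.1796887 ]), 'ft_torque': array([ 0.07279289,  0.04948055, -0.02574826]), 'finger_gap': 1.0030270396229477}
scene {'fx': 406.065806654996, 'fy': 406.065806654996, 'cx': 252.65248687399804, 'cy': 189.89695193758047, 'dist_coeffs': array([-0.04866099,  0.        ,  0.        ,  0.        ,  0.        ]), 'eye': array([ 0.97640576, -0.71826182,  0.81158911]), 'orientation': array([[ 0.80558736, -0.35706809,  0.47279106
[... 252 characters left out ...]
  ,  0.        ,  0.        ,  0.        ]), 'eye': array([ 0.20290694, -0.02356321,  1.40289308]), 'orientation': array([[-0.04736728,  0.97394228, -0.22179446],
       [-0.99886507, -0.04507482,  0.01538924],
       [ 0.00499089,  0.22227168,  0.97497199]])}
wrist {'fx': 340.0078232858644, 'fy': 340.0078232858644, 'cx': 253.1469780308168, 'cy': 187.9994246128086, 'dist_coeffs': array([0.01166664, 0.        , 0.        , 0.        , 0.        ]), 'eye': array([0.11114482, 0.54268262, 0.38363098]), 'orientation': array([[ 3.29370490e-01, -9.10039400e-01, -2.51681089e-01],
       [ 9.44200730e-01,  3.17382922e-01,  8.80514820e-02],
       [-2.51038374e-04, -2.66639028e-01,  9.63796434e-01]])}
```

View pics/scene0.png

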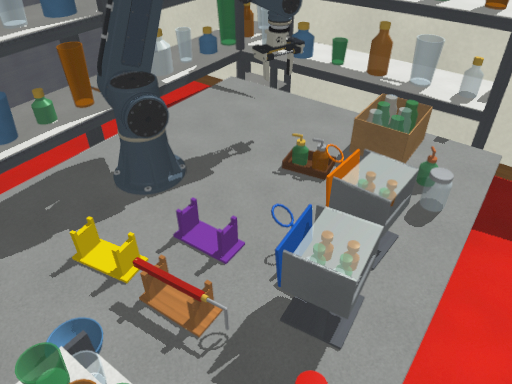

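View pics/top0.png

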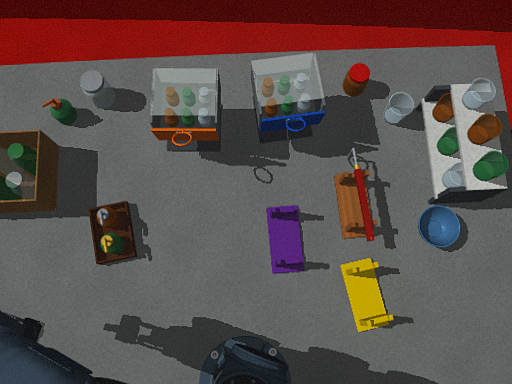

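View pics/wrist0.png

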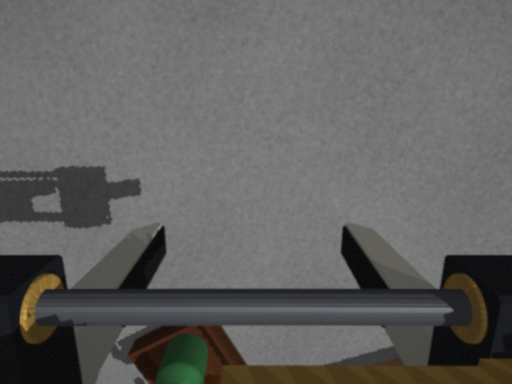

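The top view shows the wooden cradle with the red pole at about (355,205), with the hook end near (355,155). The blue ring is at (296,124) and the orange ring at (181,139). Possible mix-ups:
- **Cradles:** purple (285,240) and yellow (365,295) are not meant; the brown one is.
- **Rings:** orange (181,139) is not meant; blue is.
- **Red things:** the red-capped jar (357,75) is not the pole.

Next I'll measure and take a close crop.

```bash
cat > h.py <<'E'
import numpy as np, cv2
from bench import env
def ray(s,uv):
    K=np.array([[s["fx"],0,s["cx"]],[0,s["fy"],s["cy"]],[0,0,1]])
    p=cv2.undistortPoints(np.array(uv,float).reshape(-1,1,2),K,s["dist_coeffs"]).reshape(-1,2)
    d=np.c_[p[:,0],-p[:,1],-np.ones(len(p))]@np.array(s["orientation"]).T
    return np.array(s["eye"]),d
def onz(s,uv,z):
    e,d=ray(s,uv); return e+d*((z-e[2])/d[:,2])[:,None]
def tri(s1,a,s2,b):
    e1,d1=ray(s1,[a]);e2,d2=ray(s2,[b]);d1=d1[0]/np.linalg.norm(d1);d2=d2[0]/np.linalg.norm(d2)
    t=np.linalg.lstsq(np.c_[d1,-d2],e2-e1,rcond=None)[0]
    p,q=e1+t[0]*d1,e2+t[1]*d2
    return (p+q)/2,np.linalg.norm(p-q)
def proj(s,P):
    R=np.array(s["orientation"]);c=(np.atleast_2d(P)-s["eye"])@R*[1,-1,-1]
    K=np.array([[s["fx"],0,s["cx"]],[0,s["fy"],s["cy"]],[0,0,1]])
    return cv2.projectPoints(c,np.zeros(3),np.zeros(3),K,s["dist_coeffs"])[0].reshape(-1,2)
def mask(s,lo,hi):
    h=cv2.cvtColor(s["frame"],cv2.COLOR_RGB2HSV); return cv2.inRange(h,lo,hi)
def save(s,name,x0,y0,x1,y1,k):
    cv2.imwrite("pics/"+name,cv2.resize(s["frame"][y0:y1,x0:x1,::-1],None,fx=k,fy=k,interpolation=cv2.INTER_CUBIC))
def hole(s,m,win):
    x0,y0,x1,y1=win; mm=np.zeros_like(m); mm[y0:y1,x0:x1]=m[y0:y1,x0:x1]
    cs,hi=cv2.findContours(mm,cv2.RETR_CCOMP,cv2.CHAIN_APPROX_NONE)
    r=[c for c,h in zip(cs,hi[0]) if h[3]>=0 and cv2.contourArea(c)>15]
    return [(cv2.fitEllipse(c)) for c in r if len(c)>5]
E
python3 - <<'E'
from h import *
T=env.snapshot("top");S=env.snapshot("scene")
save(T,"t1.png",240,40,400,260,2.7);save(S,"s1.png",120,190,380,350,3)
for n,s,w in(("T",T,(240,50,340,150)),("S",S,(255,190,330,300))):
    m=mask(s,(105,120,50),(130,255,255)); print(n,hole(s,m,w))
for n,s,w in(("T",T,(150,110,210,160)),("S",S,(315,130,370,200))):
    m=mask(s,(5,180,120),(18,255,255)); print(n,"or",hole(s,m,w))
for n,s,w in(("T",T,(340,150,390,250)),("S",S,(120,245,220,310))):
    m=mask(s,(0,180,60),(4,255,255))|mask(s,(172,180,60),(180,255,255)); 
    mm=np.zeros_like(m);x0,y0,x1,y1=w;mm[y0:y1,x0:x1]=m[y0:y1,x0:x1]
    c=max(cv2.findContours(mm,0,1)[0],key=cv2.contourArea);r=cv2.minAreaRect(c);print(n,r,cv2.boxPoints(r).tolist())
    if n=="T": print(onz(s,cv2.boxPoints(r),.103))
E
```

```text
T [((295.8668518066406, 127.43406677246094), (3.3138959407806396, 12.589795112609863), 88.97674560546875), ((285.74212646484375, 119.45231628417969), (4.544370651245117, 6.809770107269287), 78.0932846069336)]
S [((282.1528625488281, 215.04005432128906), (14.47818374633789, 23.073957443237305), 138.32553100585938)]
T or [((181.2068328857422, 138.12213134765625), (11.897381782531738, 17.648162841796875), 84.82958221435547)]
S or [((334.27423095703125, 152.72335815429688), (10.794700622558594, 19.322114944458008), 136.35194396972656)]
T ((363.8883972167969, 204.33682250976562), (72.36096954345703, 7.968739032745361), 79.59229278564453) [[353.4335021972656, 169.47140502929688], [361.2711486816406, 168.03182983398438], [374.3432922363281, 239.20223999023438], [366.5056457519531, 240.64181518554688]]
[[ 0.55526264 -0.32500455  0.103     ]
 [ 0.55839276 -0.347089    0.103     ]
 [ 0.36036326 -0.36320618  0.103     ]
 [ 0.3575539  -0.34179465  0.103     ]]
S ((167.4456787109375, 278.5531921386719), (77.32020568847656, 10.338211059570312), 27.18111228942871) [[130.69366455078125, 265.4913330078125], [135.41619873046875, 256.2947998046875], [204.19769287109375, 291.61505126953125], [199.47515869140625, 300.81158447265625]]
```

View pics/t1.png

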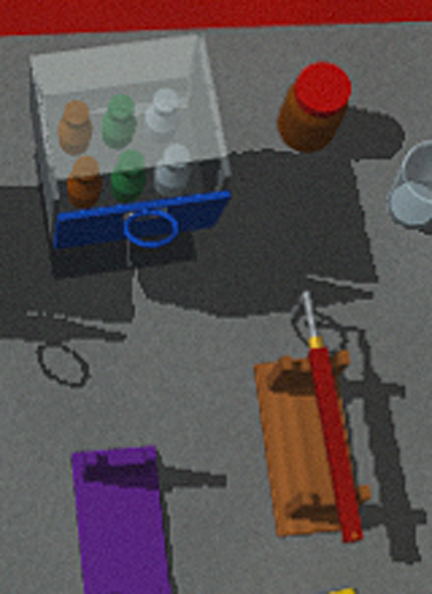

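View pics/s1.png

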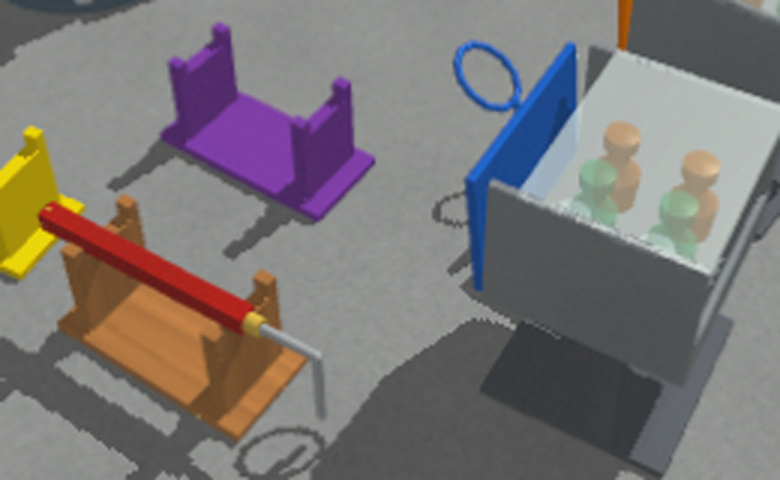

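The crops confirm the choice: the red pole with its yellow ferrule lies in the brown wooden cradle. The bent leg is visible in the scene crop at (320,385). The blue ring is at crop (151,228) in the top view, which is pixel (296,124.3), and at (282,215) in the scene view. Now I'll triangulate.

Run:
```python
from h import *
T=env.snapshot("top");S=env.snapshot("scene")
cr=lambda x,y,x0,y0,k:((x+.5)/k-.5+x0,(y+.5)/k-.5+y0)
print("blue eye",tri(T,cr(151.5,228,240,40,2.7),S,(282.15,215.04)))
print("amber",tri(T,(181.2,138.1),S,(334.27,152.7)))
# flap top edge corners (z=.228), near/front edge
print("rod bend",tri(T,cr(306,293,240,40,2.7),S,cr(320,357,120,190,3)))
print("ferrule",tri(T,cr(317,343,240,40,2.7),S,cr(256,324,120,190,3)))
print("handle mid",tri(T,(363.9,204.3),S,(167.4,278.5)))
print("tail end", tri(T,cr(351,541,240,40,2.7),S,cr(47,216,120,190,3)))
print("leg tip S, ray at z=.024",onz(S,[cr(321,414,120,190,3)],.024))
print("blue top edge", onz(T,[cr(54,213,240,40,2.7),cr(229,193,240,40,2.7)],.228), "outer bot",onz(T,[cr(57,247,240,40,2.7),cr(231,206,240,40,2.7)],.228))
print("bin back", onz(T,[cr(31,57,240,40,2.7),cr(200,36,240,40,2.7)],.228))
print("cradle base left edge",onz(T,[cr(256,367,240,40,2.7),cr(278,535,240,40,2.7)],.01))
print("front lips",onz(T,[cr(274,367,240,40,2.7),cr(344,353,240,40,2.7),cr(293,497,240,40,2.7),cr(364,490,240,40,2.7)],.1))
```

```text
blue eye (array([ 0.63990255, -0.15964946,  0.24393941]), np.float64(0.002693804769169134))
amber (array([0.61573902, 0.12699257, 0.24377153]), np.float64(0.0036584240238022757))
rod bend (array([ 0.61881206, -0.33259168,  0.09351177]), np.float64(0.0019588512722703328))
ferrule (array([ 0.5642638 , -0.33853856,  0.09484941]), np.float64(0.001895930078525422))
handle mid (array([ 0.45799419, -0.34774514,  0.0920973 ]), np.float64(0.0018020938494836903))
tail end (array([ 0.35886358, -0.35532941,  0.0908314 ]), np.float64(0.004388266713449042))
leg tip S, ray at z=.024 [[ 0.61598659 -0.33476667  0.024     ]]
blue top edge [[ 0.66609158 -0.06989556  0.228     ]
 [ 0.67896882 -0.23651922  0.228     ]] outer bot [[ 0.63212058 -0.07097561  0.228     ]
 [ 0.66578385 -0.23732873  0.228     ]]
bin back [[ 0.82851512 -0.05581845  0.228     ]
 [ 0.84407071 -0.22184573  0.228     ]]
cradle base left edge [[ 0.56433208 -0.28897025  0.01      ]
 [ 0.38000183 -0.29686177  0.01      ]]
front lips [[ 0.54014609 -0.29019554  0.1       ]
 [ 0.55165718 -0.36331721  0.1       ]
 [ 0.40577996 -0.29749127  0.1       ]
 [ 0.40940695 -0.36933523  0.1       ]]
```

The measurements agree with each other. The bend is at z 0.0935 and 140 mm ahead of the pole centre; tail, bend and handle all put the centre at (0.479, -0.345) with yaw 5°. The blue eye is at (0.640, -0.160, 0.244), and the flap yaw is also about 5°. I'll raise the arm and travel to the pole.

Call:
arm_command([
  [0,0,-120],
  [0,0,-120],
  [0,0,-120],
  [-566,-717.5,-120],
  [-566,-717.5,-120],
  [-566,-717.5,-120],
  [-566,-717.5,-120],
  [-566,-717.5,-120],
  [-566,-717.5,-120],
  [-566,-717.5,-120],
  [-566,-717.5,-120],
  [-566,-717.5,-120],
], spin=[0,0,0,-0.42,-0.42,-0.42,-0.42,-0.42,-0.42,-0.42,-0.42,-0.42], hand=1.0, squeeze=50)

```text
time_s: 1.35
eef_pos: [0.3025, 0.166, 0.3039]
tcp_rot: [[-0.996, -0.085, 0.001], [-0.085, 0.996, 0.0], [-0.001, 0.0, -1.0]]
force: [0.5, 0.7, -0.2]
finger_gap: 0.999
```

```bash
cat > go.py <<'E'
import sys; from h import *
def go(x,y,z,yaw=None):
    s=env.read_state();R=s["tcp_rot"];d=R.T@(np.array([x,y,z])-s["eef_pos"])*1000
    ty=np.degrees(np.arctan2(R[1,1],R[0,1]))-90
    print("t",round(s["time_s"],2),"pos",s["eef_pos"].round(4),"yaw",round(ty,2),"F",s["force"].round(1),"gap",round(s["finger_gap"],3),"j",s["joints"].round(0))
    print("slide",d.round(1),"spin",None if yaw is None else round(-np.radians(yaw-ty),4))
go(*map(float,sys.argv[1:]))
E
python3 go.py .479 -.345 .25 5
```

```text
t 1.35 pos [0.3025 0.166  0.3039] yaw 4.86 F [ 0.5  0.7 -0.2] gap 0.999 j [ 21. -10. 110.  -0.  79. -74.]
slide [-132.6 -524.1   53.9] spin -0.0024
```

Call:
arm_command([
  [-132.6,-524,54],
  [-132.6,-524,54],
  [-132.6,-524,54],
  [-132.6,-524,54],
  [-132.6,-524,54],
  [-132.6,-524,54],
  [-132.6,-524,54],
  [-132.6,-524,54],
  [-132.6,-524,54],
  [-132.6,-524,54],
  [-132.6,-524,54],
  [-132.6,-524,54],
], spin=[0,0,0,0,0,0,0,0,0,0,0,0])

```text
time_s: 2.35
eef_pos: [0.4649, -0.3048, 0.2536]
tcp_rot: [[-0.996, -0.084, 0.0], [-0.084, 0.996, 0.0], [-0.0, 0.0, -1.0]]
force: [-0.5, 0.6, 0.5]
finger_gap: 1.005
```

```bash
python3 go.py .479 -.345 .18 5
```

```text
t 2.35 pos [ 0.4649 -0.3048  0.2536] yaw 4.8 F [-0.5  0.6  0.5] gap 1.005 j [ -38.   17.   89.    0.   74. -133.]
slide [-10.7 -41.3  73.6] spin -0.0035
```

Call:
arm_command([
  [-10.7,-41.3,30],
  [-10.7,-41.3,73.6],
  [-10.7,-41.3,73.6],
  [-10.7,-41.3,73.6],
  [-10.7,-41.3,73.6],
], spin=[-0.003,-0.003,-0.003,-0.003,-0.003])

```text
time_s: 2.77
eef_pos: [0.479, -0.3422, 0.1815]
tcp_rot: [[-0.996, -0.088, 0.0], [-0.088, 0.996, 0.0], [-0.0, 0.0, -1.0]]
force: [-0.3, 0.4, 0.8]
finger_gap: 1.002
```

```bash
python3 - <<'E'
from h import *
W=env.snapshot("wrist");S=env.snapshot("scene")
cv2.imwrite("pics/w2.png",W["frame"][:,:,::-1]);save(S,"s2.png",60,160,300,340,3)
s=env.read_state();print(s["time_s"],s["eef_pos"])
E
python3 go.py .479 -.345 .075 5
```

```text
2.8667 [ 0.47966958 -0.34252169  0.1829448 ]
t 2.87 pos [ 0.4797 -0.3425  0.1829] yaw 5.05 F [ 0.1 -0.2 -0.1] gap 1.001 j [ -40.   24.   89.    0.   67. -135.]
slide [  1.1  -2.2 107.9] spin 0.0009
```

View pics/w2.png

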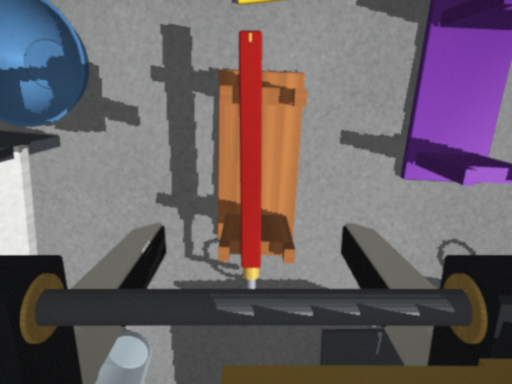

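View pics/s2.png

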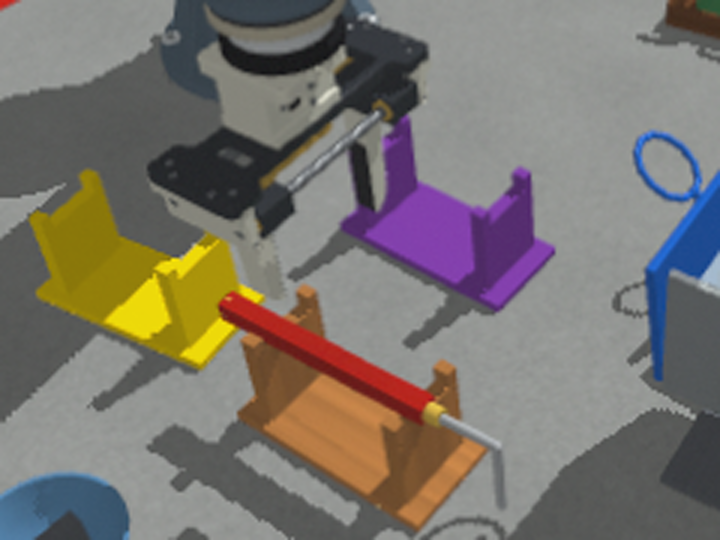

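Wrist view: the handle's midline is at column 251 (the optical axis is at 253), nearly centred between the jaws. It lies about 5–10 mm towards the left-image lip. Checking with a ray.

```bash
python3 - <<'E'
from h import *
W=env.snapshot("wrist")
m=mask(W,(0,180,60),(4,255,255))|mask(W,(172,180,60),(180,255,255))
c=max(cv2.findContours(m,0,1)[0],key=cv2.contourArea);b=cv2.boxPoints(cv2.minAreaRect(c));print(b.tolist())
print(onz(W,b,.103)); print("lips",onz(W,[(219,70),(304,74),(219,250),(295,250)],.1))
E
python3 go.py .479 -.345 .075 5
```

```text
[[240.0, 31.0], [262.0, 31.0], [262.0, 265.0], [240.0, 265.0]]
[[ 0.36144047 -0.36378413  0.103     ]
 [ 0.35997649 -0.34721027  0.103     ]
 [ 0.55536816 -0.32852054  0.103     ]
 [ 0.55715568 -0.34852789  0.103     ]]
lips [[ 0.39048283 -0.37823093  0.1       ]
 [ 0.38756006 -0.31118843  0.1       ]
 [ 0.54538984 -0.3687551   0.1       ]
 [ 0.53922926 -0.29980497  0.1       ]]
t 2.92 pos [ 0.4797 -0.3426  0.1829] yaw 5.05 F [-0.1 -0.1 -0.2] gap 1.001 j [ -40.   24.   89.   -0.   67. -135.]
slide [  1.1  -2.1 107.9] spin 0.0009
```

Call:
arm_command([
  [1,-2,40],
  [1,-2,80],
  [1,-2,100],
  [1,-2,108],
  [1,-2,108],
  [1,-2,108],
  [1,-2,108],
], spin=[0,0,0,0,0,0,0])

```text
time_s: 3.5
eef_pos: [0.4792, -0.3456, 0.0747]
tcp_rot: [[-0.996, -0.087, 0.003], [-0.087, 0.996, -0.002], [-0.002, -0.003, -1.0]]
force: [0.1, -0.7, 0.6]
finger_gap: 1.002
```

```bash
python3 go.py .479 -.345 .075 5
```

```text
t 3.5 pos [ 0.4792 -0.3456  0.0747] yaw 5.01 F [ 0.1 -0.7  0.6] gap 1.002 j [ -40.   32.   94.   -0.   54. -135.]
slide [ 0.1  0.6 -0.3] spin 0.0002
```

Close.

Call:
arm_command([
  [0,0,0],
  [0,0,0],
  [0,0,0],
  [0,0,0],
  [0,0,0],
  [0,0,0],
  [0,0,0],
  [0,0,0],
  [0,0,0],
  [0,0,0],
  [0,0,0],
  [0,0,0],
], spin=[0,0,0,0,0,0,0,0,0,0,0,0], hand=0.0, squeeze=55)

```text
time_s: 4.5
eef_pos: [0.478, -0.3449, 0.0724]
tcp_rot: [[-0.996, -0.087, 0.0], [-0.087, 0.996, -0.0], [-0.0, -0.0, -1.0]]
force: [0.1, -0.3, -0.8]
finger_gap: 0.191
```

```bash
python3 go.py .479 -.345 .075 5
```

```text
t 4.5 pos [ 0.478  -0.3449  0.0724] yaw 5.0 F [ 0.1 -0.3 -0.8] gap 0.191 j [ -40.   32.   94.   -0.   54. -135.]
slide [-0.9 -0.2 -2.6] spin -0.0001
```

Gripped: the gap of 0.19 is about 17.8 mm. Lifting.

Call:
arm_command([
  [0,0,-10],
  [0,0,-30],
  [0,0,-60],
  [0,0,-90],
  [0,0,-120],
  [0,0,-150],
  [0,0,-180],
  [0,0,-210],
  [0,0,-240],
  [0,0,-260],
  [0,0,-270],
  [0,0,-270],
], spin=[0,0,0,0,0,0,0,0,0,0,0,0])

```text
time_s: 5.5
eef_pos: [0.4784, -0.3452, 0.3449]
tcp_rot: [[-0.996, -0.087, 0.003], [-0.087, 0.996, -0.002], [-0.003, -0.003, -1.0]]
force: [0.3, 0.2, 0.3]
finger_gap: 0.007
```

```bash
python3 go.py .495 -.172 .343 5
python3 - <<'E'
from h import *
S=env.snapshot("scene");T=env.snapshot("top")
save(S,"s3.png",100,100,340,280,3);save(T,"t3.png",240,80,420,260,3)
E
```

```text
t 5.5 pos [ 0.4784 -0.3452  0.3449] yaw 5.0 F [0.3 0.2 0.3] gap 0.007 j [ -40.   18.   75.   -0.   87. -135.]
slide [-31.6 171.1   1.5] spin -0.0
```

View pics/s3.png

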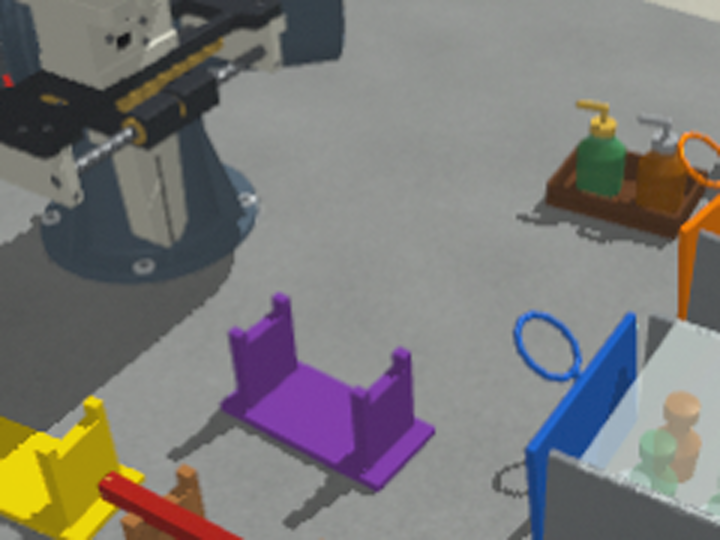

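View pics/t3.png

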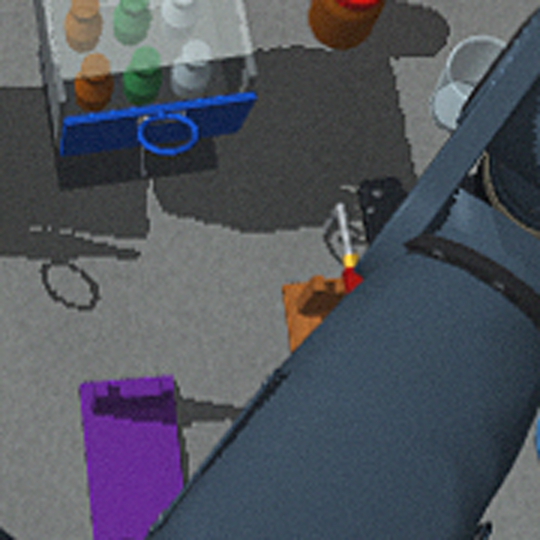

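The pole stayed behind: the fingers had only just reached it when I lifted (gap now 0.007), so they slipped off. I'll check whether the pole moved, then regrasp with more closing time.

Run:
```python
from h import *
W=env.snapshot("wrist");S=env.snapshot("scene")
cv2.imwrite("pics/w4.png",W["frame"][:,:,::-1]);save(S,"s4.png",100,210,340,390,3)
m=mask(W,(0,180,60),(4,255,255))|mask(W,(172,180,60),(180,255,255))
c=max(cv2.findContours(m,0,1)[0],key=cv2.contourArea);b=cv2.boxPoints(cv2.minAreaRect(c));print(b.tolist())
print(onz(W,b,.103))
```

```text
[[246.0, 57.0], [260.0, 57.0], [260.0, 210.0], [246.0, 210.0]]
[[ 0.36192245 -0.36380257  0.103     ]
 [ 0.36044373 -0.34694729  0.103     ]
 [ 0.55498432 -0.32884329  0.103     ]
 [ 0.55663995 -0.34786127  0.103     ]]
```

View pics/w4.png

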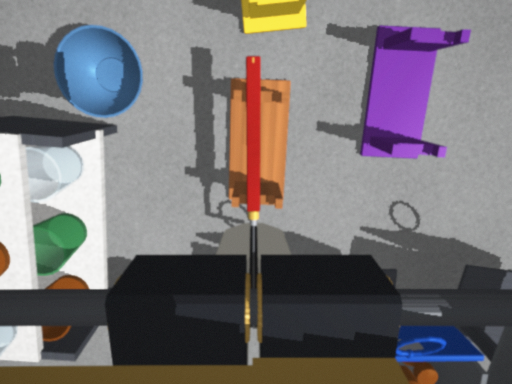

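View pics/s4.png

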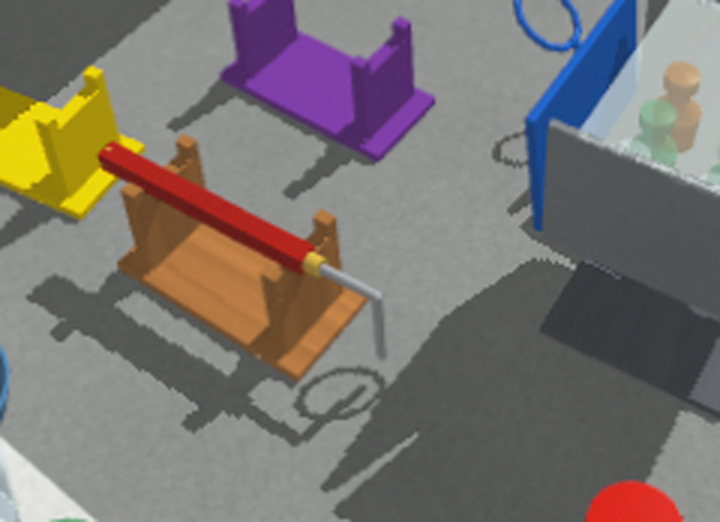

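The pole is undisturbed: still level in the cradle, with its ends at the same points. I'll reopen, descend and close for longer.

Call:
arm_command([
  [0,0,40],
  [0,0,80],
  [0,0,120],
  [0,0,160],
  [0,0,160],
  [0,0,160],
  [0,0,160],
  [0,0,160],
  [0,0,160],
  [0,0,160],
], spin=[0,0,0,0,0,0,0,0,0,0], hand=0.7)

```text
time_s: 6.53
eef_pos: [0.4785, -0.3453, 0.184]
tcp_rot: [[-0.996, -0.087, 0.002], [-0.087, 0.996, -0.002], [-0.002, -0.002, -1.0]]
force: [-0.2, -0.7, -0.1]
finger_gap: 0.667
```

```bash
python3 go.py .479 -.345 .075 5
```

```text
t 6.53 pos [ 0.4785 -0.3453  0.184 ] yaw 5.0 F [-0.2 -0.7 -0.1] gap 0.667 j [ -40.   24.   89.   -0.   67. -135.]
slide [ -0.3   0.5 109. ] spin -0.0001
```

Call:
arm_command([
  [0,0,35],
  [0,0,70],
  [0,0,95],
  [0,0,109],
  [0,0,110],
  [0,0,110],
  [0,0,110],
  [0,0,110],
  [0,0,110],
  [0,0,110],
  [0,0,110],
  [0,0,110],
], spin=[0,0,0,0,0,0,0,0,0,0,0,0])

```text
time_s: 7.53
eef_pos: [0.4781, -0.345, 0.0727]
tcp_rot: [[-0.996, -0.087, 0.0], [-0.087, 0.996, -0.0], [-0.0, -0.0, -1.0]]
force: [0.2, -0.5, 0.6]
finger_gap: 0.703
```

Call:
arm_command([
  [0,0,0],
  [0,0,0],
  [0,0,0],
  [0,0,0],
  [0,0,0],
  [0,0,0],
  [0,0,0],
  [0,0,0],
  [0,0,0],
  [0,0,0],
  [0,0,0],
  [0,0,0],
], spin=[0,0,0,0,0,0,0,0,0,0,0,0], hand=0.0, squeeze=55)

```text
time_s: 8.53
eef_pos: [0.478, -0.3449, 0.0724]
tcp_rot: [[-0.996, -0.087, -0.0], [-0.087, 0.996, -0.0], [0.0, -0.0, -1.0]]
force: [0.2, -0.7, -0.0]
finger_gap: 0.005
```

Call:
arm_command([
  [0,0,0],
  [0,0,0],
  [0,0,0],
  [0,0,0],
  [0,0,0],
  [0,0,0],
], spin=[0,0,0,0,0,0])

```text
time_s: 9.03
eef_pos: [0.478, -0.3449, 0.0724]
tcp_rot: [[-0.996, -0.087, 0.0], [-0.087, 0.996, -0.0], [-0.0, -0.0, -1.0]]
force: [0.0, -0.5, -1.1]
finger_gap: 0.003
```

```bash
python3 go.py .479 -.345 .075 5
```

```text
t 9.03 pos [ 0.478  -0.3449  0.0724] yaw 5.0 F [ 0.  -0.5 -1.1] gap 0.003 j [ -40.   32.   94.   -0.   54. -135.]
slide [-0.9 -0.2 -2.6] spin -0.0
```

The fingers shut completely with no pole between them. Looking before doing anything else.

Run:
```python
from h import *
W=env.snapshot("wrist");S=env.snapshot("scene")
cv2.imwrite("pics/w5.png",W["frame"][:,:,::-1]);save(S,"s5.png",80,190,280,340,4)
```

```text
(no output)
```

View pics/w5.png

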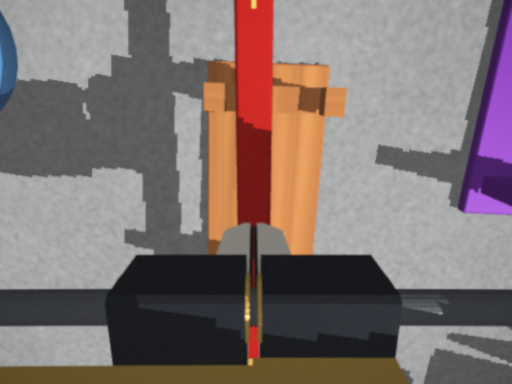

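View pics/s5.png

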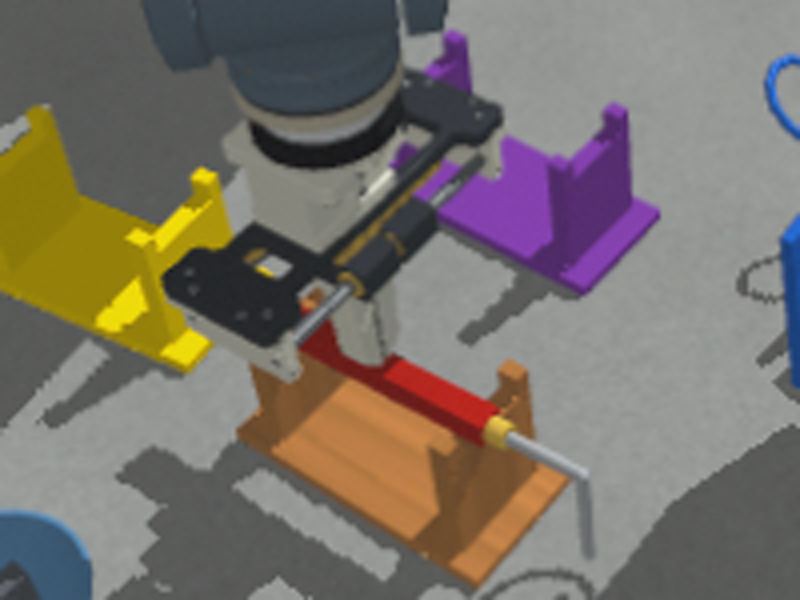

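Run:
```python
from h import *
S=env.snapshot("scene");s=env.read_state();p=s["eef_pos"]
for z in(0,.0188,.03,.04,.065): 
    q=proj(S,p+[0,0,z])[0]; print(z,q,"crop",(q-[80,190])*4)
print("force",s["force"])
```

```text
0 [176.07175053 287.35152147] crop [384.28700211 389.40608589]
0.0188 [175.03028726 282.00418781] crop [380.12114905 368.01675123]
0.03 [174.39772647 278.75202242] crop [377.59090587 355.0080897 ]
0.04 [173.82510883 275.80522311] crop [375.30043534 343.22089244]
0.065 [172.36031584 268.25491251] crop [369.44126336 313.01965004]
force [-0.33839884 -1.04157923  0.1221142 ]
```

Run:
```python
from h import *
W=env.snapshot("wrist");s=env.read_state();p=s["eef_pos"];R=s["tcp_rot"]
for z in (0,-.0188,-.03,-.04):
  for x in(-.0075,.0075):
    print(z,x,[proj(W,p+R@[x,y,z])[0].round(0).tolist() for y in(-.0465,0,.0465)])
```

```text
0 -0.0075 [[181.0, 228.0], [254.0, 228.0], [328.0, 228.0]]
0 0.0075 [[179.0, 205.0], [254.0, 205.0], [329.0, 205.0]]
-0.0188 -0.0075 [[174.0, 240.0], [254.0, 240.0], [335.0, 240.0]]
-0.0188 0.0075 [[172.0, 216.0], [254.0, 216.0], [336.0, 216.0]]
-0.03 -0.0075 [[169.0, 249.0], [254.0, 249.0], [339.0, 249.0]]
-0.03 0.0075 [[168.0, 223.0], [254.0, 223.0], [341.0, 223.0]]
-0.04 -0.0075 [[165.0, 257.0], [255.0, 257.0], [344.0, 257.0]]
-0.04 0.0075 [[163.0, 230.0], [255.0, 230.0], [346.0, 230.0]]
```

The evidence agrees on the cause. In the wrist picture the finger ends (163,228)/(345,228) match points about 39 mm behind the reported TCP. The scene view also shows them just above the handle (z about 0.11). So the real finger ends are about 39 mm short of the reported TCP, and I need to go that much lower. That is clear of the cradle base either way. I'll open, then descend.

Call:
arm_command([
  [0,0,-12],
  [0,0,-12],
  [0,0,-12],
  [0,0,-12],
  [0,0,-12],
  [0,0,-12],
  [0,0,-12],
  [0,0,-12],
  [0,0,-12],
  [0,0,0],
  [0,0,10],
  [0,0,10],
], spin=[0,0,0,0,0,0,0,0,0,0,0,0], hand=0.6)

```text
time_s: 10.23
eef_pos: [0.4769, -0.3439, 0.0596]
tcp_rot: [[-0.996, -0.087, -0.003], [-0.087, 0.996, 0.002], [0.003, 0.003, -1.0]]
force: [-0.4, -0.2, -0.6]
finger_gap: 0.598
```

Call:
arm_command([
  [0,0,10],
  [0,0,20],
  [0,0,27],
  [0,0,27],
  [0,0,27],
], spin=[0,0,0,0,0])

```text
time_s: 10.65
eef_pos: [0.4778, -0.3447, 0.0348]
tcp_rot: [[-0.996, -0.087, -0.001], [-0.087, 0.996, 0.001], [0.001, 0.001, -1.0]]
force: [-0.1, 0.4, 0.7]
finger_gap: 0.597
```

```bash
python3 go.py .479 -.345 .036 5;python3 - <<'E'
from h import *
W=env.snapshot("wrist");S=env.snapshot("scene")
cv2.imwrite("pics/w6.png",W["frame"][:,:,::-1]);save(S,"s6.png",80,190,280,340,4)
E
```

```text
t 10.65 pos [ 0.4778 -0.3447  0.0348] yaw 5.0 F [-0.1  0.4  0.7] gap 0.597 j [ -40.   35.   95.   -0.   50. -135.]
slide [-1.2 -0.4 -1.2] spin -0.0001
```

View pics/s6.png

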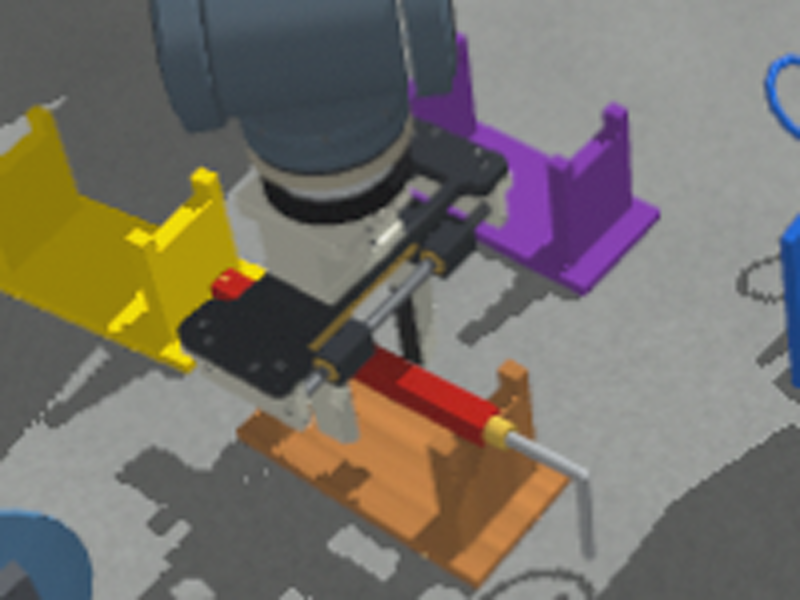

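Now the fingers straddle the handle, the near fingertip at crop (350,440) reaching below it. Closing.

Call:
arm_command([
  [0,0,0],
  [0,0,0],
  [0,0,0],
  [0,0,0],
  [0,0,0],
  [0,0,0],
  [0,0,0],
  [0,0,0],
  [0,0,0],
  [0,0,0],
  [0,0,0],
  [0,0,0],
], spin=[0,0,0,0,0,0,0,0,0,0,0,0], hand=0.0, squeeze=55)

```text
time_s: 11.75
eef_pos: [0.478, -0.3449, 0.0354]
tcp_rot: [[-0.996, -0.087, 0.0], [-0.087, 0.996, 0.0], [-0.0, 0.0, -1.0]]
force: [-0.7, 0.9, 1.4]
finger_gap: 0.191
```

```bash
python3 go.py .479 -.345 .075 5
```

```text
t 11.75 pos [ 0.478  -0.3449  0.0354] yaw 5.0 F [-0.7  0.9  1.4] gap 0.191 j [ -40.   35.   95.    0.   50. -135.]
slide [ -0.9  -0.2 -39.6] spin -0.0001
```

Gripped and steady at 0.191. The pole axis is now at reported TCP + 58.6 mm. Lifting.

Call:
arm_command([
  [0,0,-5],
  [0,0,-15],
  [0,0,-35],
  [0,0,-60],
  [0,0,-90],
  [0,0,-120],
  [0,0,-150],
  [0,0,-180],
  [0,0,-210],
  [0,0,-235],
  [0,0,-255],
  [0,0,-265],
], spin=[0,0,0,0,0,0,0,0,0,0,0,0])

```text
time_s: 12.75
eef_pos: [0.4784, -0.3452, 0.3041]
tcp_rot: [[-0.996, -0.087, 0.003], [-0.087, 0.996, -0.003], [-0.003, -0.003, -1.0]]
force: [-0.3, -0.3, -0.9]
finger_gap: 0.19
```

```bash
python3 - <<'E'
from h import *
S=env.snapshot("scene");T=env.snapshot("top");save(T,"t7.png",240,80,420,260,3)
save(S,"s7.png",60,100,330,300,2.9)
E
python3 go.py .490 -.172 .300 5
```

```text
t 12.85 pos [ 0.4784 -0.3452  0.3022] yaw 5.0 F [-0.2 -0.9 -1.5] gap 0.189 j [ -40.   19.   79.   -0.   81. -135.]
slide [-26.7 171.5   1.9] spin -0.0001
```

View pics/s7.png

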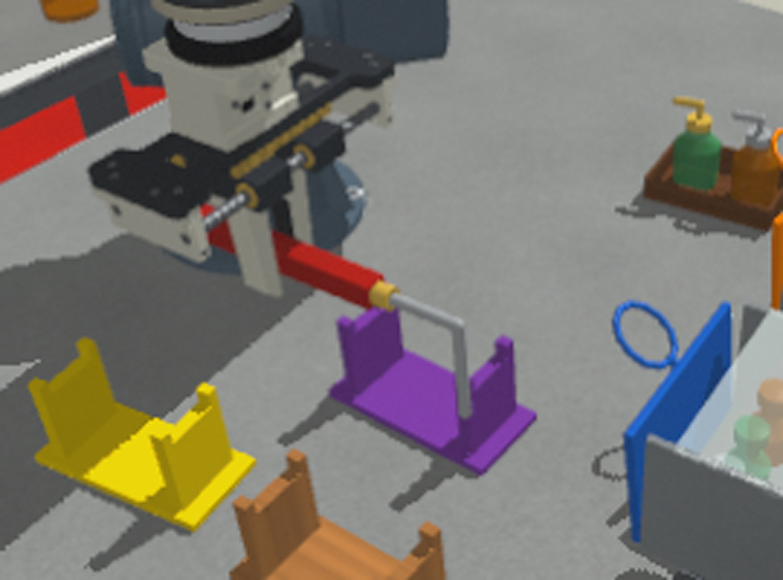

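View pics/t7.png

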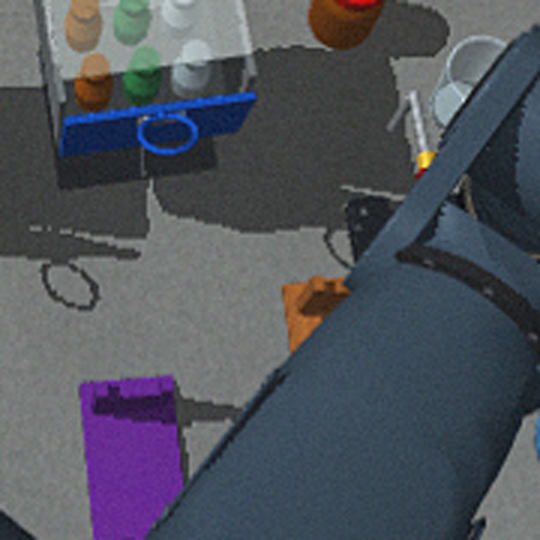

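The pole is held, the leg hanging straight (scene crop bend (461,322), tip (463,413)). Measuring the bend in the hand and the ring again.

Run:
```python
from h import *
T=env.snapshot("top");S=env.snapshot("scene");s=env.read_state()
cr=lambda x,y,x0,y0,k:((x+.5)/k-.5+x0,(y+.5)/k-.5+y0)
b,e=tri(T,cr(413,94,240,80,3),S,cr(461,324,60,100,2.9));print("bend",b,e)
p=s["eef_pos"];u=np.array([np.cos(np.radians(5)),np.sin(np.radians(5)),0])
print("tcp",p,"expected bend",p+.14*u+[0,0,.0586],"proj S",proj(S,p+.14*u+[0,0,.0586]),cr(461,324,60,100,2.9))
print("tip expected S",proj(S,p+.14*u+[0,0,-.0114]),"seen",cr(463,413,60,100,2.9))
m=mask(S,(105,120,50),(130,255,255));h=hole(S,m,(255,190,330,300));print(h)
print("eye",tri(T,cr(167.5,133,240,80,3),S,h[0][0]))
```

```text
bend [ 0.61870943 -0.33285931  0.36377502] 0.0018858541581570707
tcp [ 0.47766241 -0.34457531  0.29926601] expected bend [ 0.61712967 -0.33237351  0.35786601] proj S [[218.8625165  213.43382712]] (218.63793103448276, 211.39655172413794)
tip expected S [[221.11913171 242.66240951]] seen (219.32758620689657, 242.08620689655172)
[((282.1528625488281, 215.04005432128906), (14.47818374633789, 23.073957443237305), 138.32553100585938)]
eye (array([ 0.64004005, -0.15918016,  0.24378387]), np.float64(0.0034302811985235525))
```

```bash
python3 go.py .5005 -.1717 .300 5
```

```text
t 12.95 pos [ 0.4777 -0.3446  0.2993] yaw 5.0 F [-0.8 -0.  -1.5] gap 0.188 j [ -40.   19.   79.   -0.   81. -135.]
slide [-37.8 170.2  -0.6] spin -0.0001
```

Call:
arm_command([
  [-3,15,0],
  [-10,45,0],
  [-18,80,0],
  [-26,115,0],
  [-33,145,0],
  [-37,165,-0.6],
  [-37.8,170,-0.6],
  [-37.8,170,-0.6],
  [-37.8,170,-0.6],
], spin=[0,0,0,0,0,0,0,0,0])

```text
time_s: 13.7
eef_pos: [0.5006, -0.1724, 0.3003]
tcp_rot: [[-0.996, -0.088, -0.001], [-0.088, 0.996, 0.0], [0.001, 0.0, -1.0]]
force: [-0.0, -0.3, -1.5]
finger_gap: 0.19
```

```bash
python3 - <<'E'
from h import *
S=env.snapshot("scene");T=env.snapshot("top");save(T,"t8.png",230,60,390,190,4)
save(S,"s8.png",180,110,340,250,4.5)
cv2.imwrite("pics/w8.png",env.snapshot("wrist")["frame"][:,:,::-1])
E
python3 go.py .5005 -.1717 .225 5
```

```text
t 13.85 pos [ 0.5007 -0.1732  0.3006] yaw 4.92 F [ 0.   0.2 -1.1] gap 0.192 j [ -24.   12.   88.   -0.   79. -119.]
slide [-0.   1.5 75.6] spin -0.0013
```

View pics/s8.png

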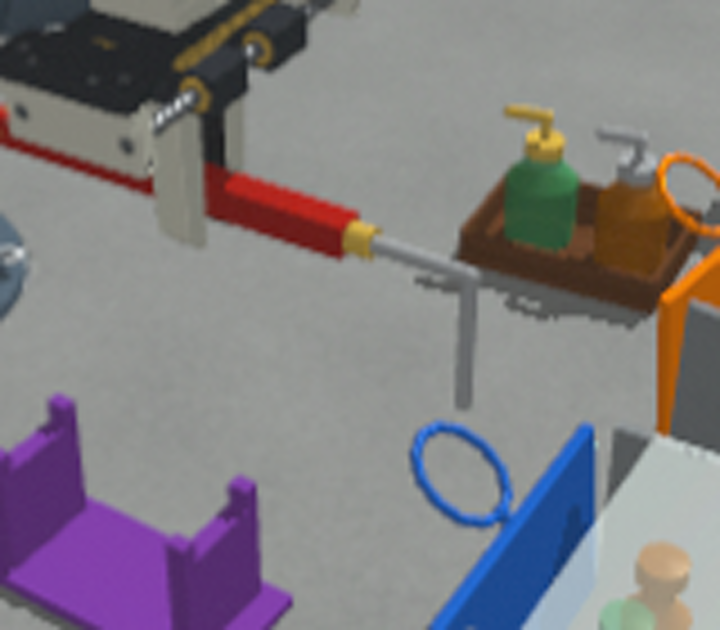

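View pics/t8.png

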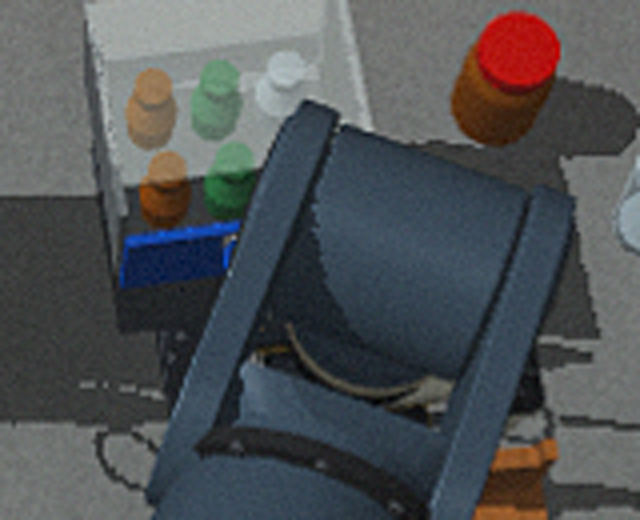

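The leg hangs in line above the ring centre in the scene view: tip (463,407), ring centre (461,474). Lowering in.

Call:
arm_command([
  [0,1,10],
  [0,1.5,20],
  [0,1.5,30],
  [0,1.5,40],
  [0,1.5,50],
  [0,1.5,50],
], spin=[0,0,0,0,0,0])

```text
time_s: 14.35
eef_pos: [0.4998, -0.1704, 0.2484]
tcp_rot: [[-0.996, -0.087, -0.003], [-0.087, 0.996, 0.001], [0.003, 0.002, -1.0]]
force: [0.0, 0.8, -2.2]
finger_gap: 0.187
```

```bash
python3 - <<'E'
from h import *
S=env.snapshot("scene")
save(S,"s9.png",220,140,340,250,6)
E
python3 go.py .5005 -.1717 .22 5
```

```text
t 14.4 pos [ 0.5002 -0.1706  0.2497] yaw 4.99 F [ 0.2 -1.1 -0.7] gap 0.185 j [ -24.   14.   93.   -0.   73. -119.]
slide [-0.2 -1.2 29.7] spin -0.0001
```

View pics/s9.png

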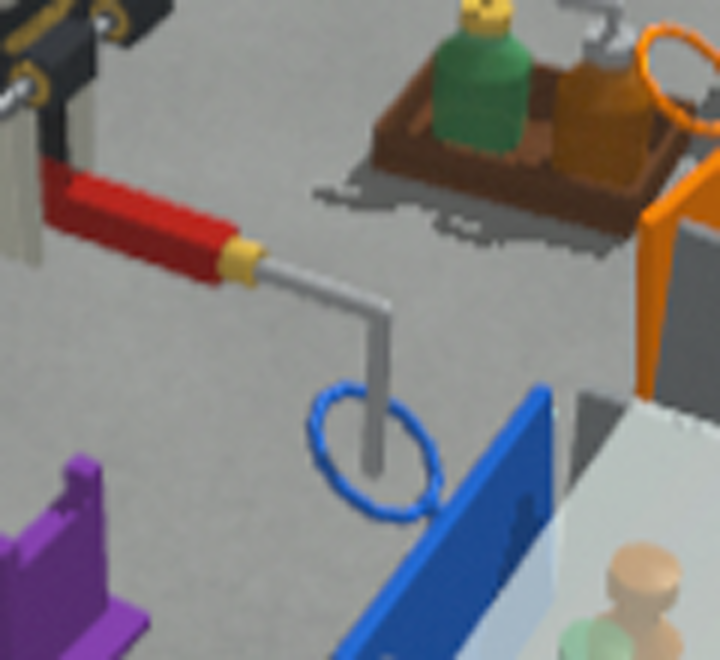

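The leg enters the ring opening, with its tip at (373,475) inside the oval. Lowering the remaining 28 mm.

Call:
arm_command([
  [0,-0.5,8],
  [0,-1,16],
  [0,-1,24],
  [0,-1,28],
  [0,-1,28],
], spin=[0,0,0,0,0])

```text
time_s: 14.82
eef_pos: [0.5004, -0.1715, 0.2218]
tcp_rot: [[-0.996, -0.087, -0.002], [-0.087, 0.996, 0.001], [0.002, 0.001, -1.0]]
force: [-0.1, -0.3, -1.6]
finger_gap: 0.191
```

```bash
python3 - <<'E'
from h import *
S=env.snapshot("scene")
save(S,"s10.png",220,140,340,250,6)
E
python3 go.py .5005 -.1717 .22 5
```

```text
t 14.87 pos [ 0.5007 -0.1716  0.2225] yaw 5.0 F [ 0.   0.1 -1.2] gap 0.189 j [ -24.   16.   95.    0.   69. -119.]
slide [ 0.2 -0.1  2.5] spin -0.0
```

View pics/s10.png

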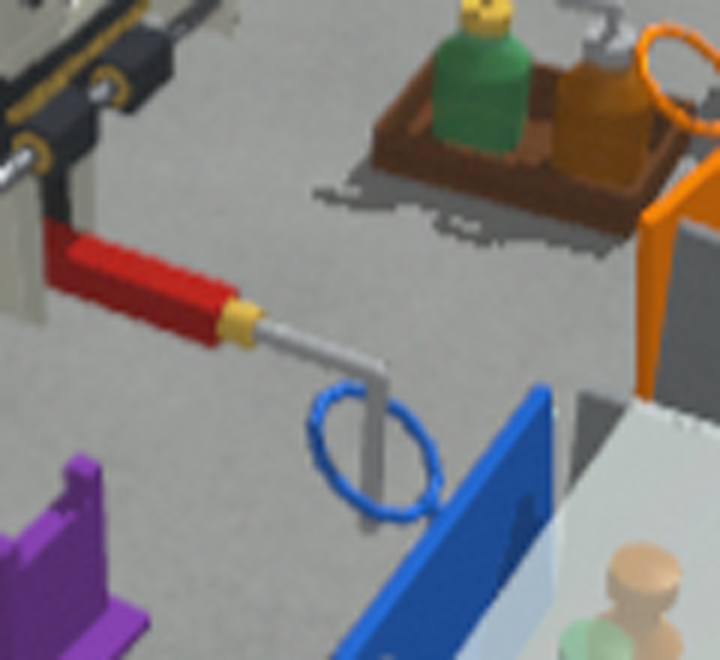

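The near rim now crosses in front of the leg and the tip sticks out below it, so it is hooked through. Starting the arc: pull towards the robot (+tool x) and down.

Call:
arm_command([
  [5,0,0],
  [10,0,0],
  [15,0,1],
  [21,0,4],
  [27,0,6],
  [32,0,9],
  [38,0,12.5],
  [44,0,16.5],
  [50,0,20.5],
  [54,0,23.5],
  [54,0,23.5],
], spin=[0,0,0,0,0,0,0,0,0,0,0])

```text
time_s: 15.78
eef_pos: [0.446, -0.1763, 0.1988]
tcp_rot: [[-0.996, -0.087, -0.001], [-0.087, 0.996, 0.001], [0.001, 0.001, -1.0]]
force: [0.2, 0.1, -1.3]
finger_gap: 0.186
```

```bash
python3 - <<'E'
from h import *
S=env.snapshot("scene")
save(S,"s11.png",210,140,340,260,6)
E
python3 go.py .5005 -.1717 .22 5
```

```text
t 15.83 pos [ 0.4466 -0.1765  0.1992] yaw 4.98 F [ 0.7  0.2 -1.8] gap 0.188 j [ -27.   12.  103.   -0.   65. -122.]
slide [-54.1   0.1 -20.8] spin -0.0004
```

View pics/s11.png

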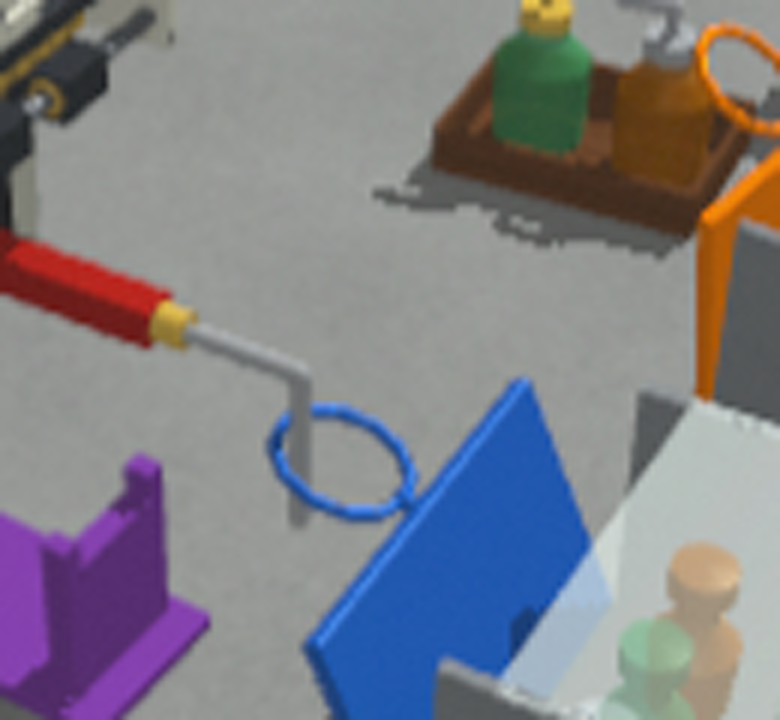

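The flap is opening about 0.5 rad, with the ring held by the leg. Continuing along the arc.

Call:
arm_command([
  [6,0,6],
  [12,0,12],
  [18,0,19],
  [23,0,26],
  [28,0,33],
  [32,0,41],
  [36,0,49],
  [39,0,57],
  [42,0,65.5],
  [44,0,73],
  [45,0,80],
  [45,0,80],
], spin=[0,0,0,0,0,0,0,0,0,0,0,0])

```text
time_s: 16.83
eef_pos: [0.4012, -0.1799, 0.118]
tcp_rot: [[-0.996, -0.087, -0.002], [-0.087, 0.996, 0.001], [0.002, 0.002, -1.0]]
force: [-0.7, 0.4, -1.5]
finger_gap: 0.188
```

```bash
python3 - <<'E'
from h import *
S=env.snapshot("scene")
save(S,"s12.png",190,140,340,280,5)
E
python3 go.py .5005 -.1717 .22 5
```

```text
t 16.88 pos [ 0.4017 -0.1801  0.1188] yaw 5.0 F [-0.4  0.4 -1.1] gap 0.194 j [ -30.   14.  114.   -0.   52. -125.]
slide [ -99.    -0.2 -101.4] spin 0.0
```

View pics/s12.png

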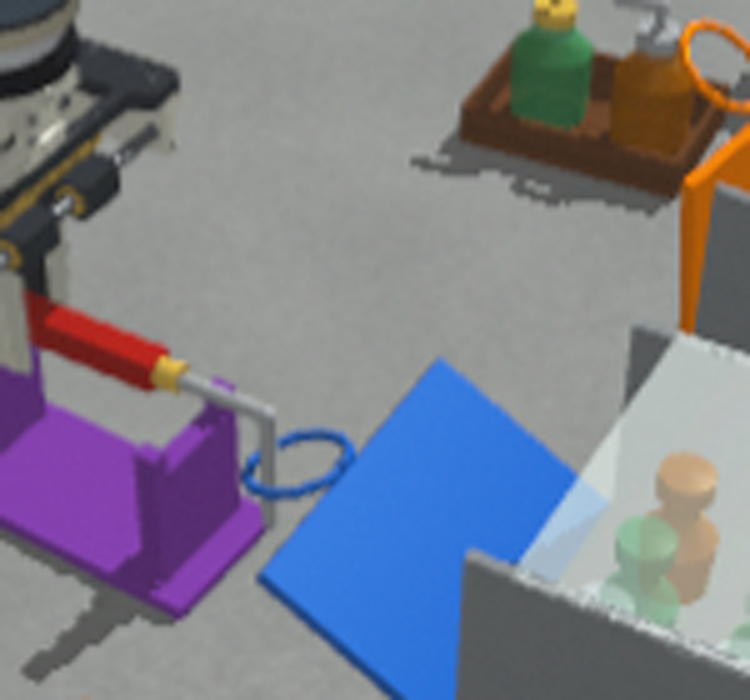

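The hook is still in the ring and the flap is well down. The purple stand looks close to the leg in this view, so I'll check where it stands.

Run:
```python
from h import *
T=cv2.imread("pics/top0.png")[:,:,::-1]
s=env.snapshot("top");p=env.read_state()["eef_pos"];s["frame"]=np.ascontiguousarray(T)
m=mask(s,(130,120,30),(150,255,255))
c=max(cv2.findContours(m,0,1)[0],key=cv2.contourArea);b=cv2.boxPoints(cv2.minAreaRect(c));print(b)
print(onz(s,b,.01),onz(s,b,.1)); print("tcp",p,"leg",p+.14*np.array([.996,.087,0]))
```

```text
[[265.9416  207.38652]
 [297.70117 204.3618 ]
 [303.9933  270.4292 ]
 [272.2337  273.45392]]
[[ 0.47874924 -0.0826927   0.01      ]
 [ 0.48337906 -0.17498331  0.01      ]
 [ 0.29328237 -0.17998319  0.01      ]
 [ 0.28917639 -0.09027763  0.01      ]] [[ 0.46092604 -0.07887212  0.1       ]
 [ 0.46525671 -0.1651995   0.1       ]
 [ 0.28744288 -0.16987631  0.1       ]
 [ 0.2836022  -0.08596697  0.1       ]]
tcp [ 0.40205684 -0.18026161  0.1192664 ] leg [ 0.54149684 -0.16808161  0.1192664 ]
```

The purple stand ends at x=0.48 and is at most 0.10 high. The leg is at x=0.541 and the fingertips stay above 0.12, so it is clear. Finishing the arc.

Call:
arm_command([
  [1,0,7],
  [2,0,14],
  [2,0,20],
  [1,0,26],
  [0,0,31],
  [0,0,31],
  [0,0,31],
  [0,0,31],
  [0,0,31],
  [0,0,31],
  [0,0,31],
  [0,0,31],
], spin=[0,0,0,0,0,0,0,0,0,0,0,0])

```text
time_s: 17.93
eef_pos: [0.4023, -0.1804, 0.0886]
tcp_rot: [[-0.996, -0.087, 0.0], [-0.087, 0.996, -0.0], [-0.0, -0.0, -1.0]]
force: [0.4, 0.2, -1.7]
finger_gap: 0.187
```

```bash
python3 - <<'E'
from h import *
S=env.snapshot("scene")
save(S,"s13.png",190,140,340,280,5)
E
python3 go.py .5005 -.1717 .22 5
```

```text
t 17.98 pos [ 0.4022 -0.1804  0.0886] yaw 5.0 F [-0.8  0.7 -1.5] gap 0.196 j [ -30.   17.  115.   -0.   48. -125.]
slide [-9.870e+01  1.000e-01 -1.314e+02] spin -0.0001
```

View pics/s13.png

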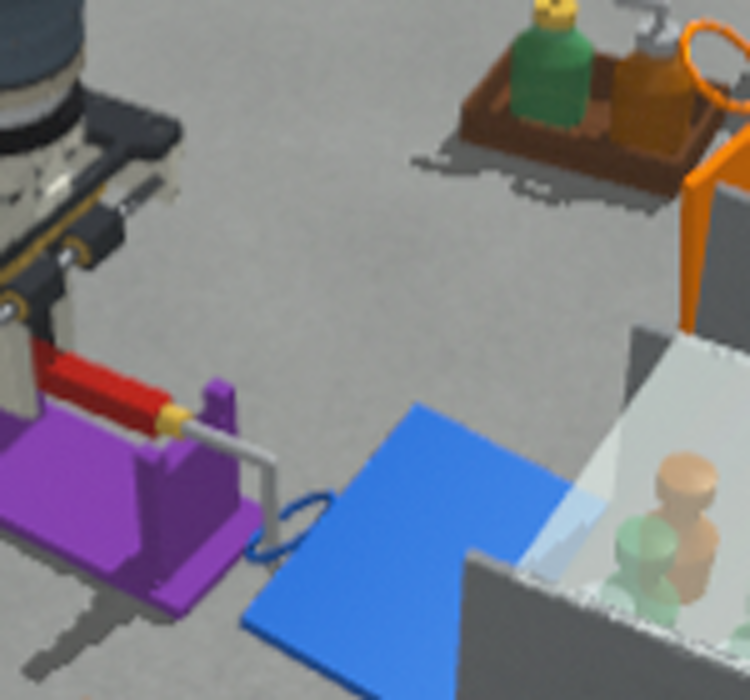

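The flap looks nearly level, with the ring tilted down around the tip. Holding half a second to see whether it is still sinking.

Call:
arm_command([
  [0,0,0],
  [0,0,0],
  [0,0,0],
  [0,0,0],
  [0,0,0],
  [0,0,0],
  [0,0,0],
  [0,0,0],
], spin=[0,0,0,0,0,0,0,0])

```text
time_s: 18.65
eef_pos: [0.4022, -0.1804, 0.0885]
tcp_rot: [[-0.996, -0.087, -0.0], [-0.087, 0.996, -0.0], [0.0, -0.0, -1.0]]
force: [0.2, 0.4, -1.7]
finger_gap: 0.187
```

Run:
```python
from h import *
S=env.snapshot("scene")
save(S,"s14.png",190,140,340,280,5)
cr=lambda x,y,x0,y0,k:((x+.5)/k-.5+x0,(y+.5)/k-.5+y0)
uv=[cr(418,404,190,140,5),cr(242,622,190,140,5)]
for z in(.125,.138,.15,.16): 
    a=onz(S,uv,z);d=a[0]-a[1];print(z,a.round(4).tolist(),np.linalg.norm(d),np.degrees(np.arctan2(-d[0],d[1])))
```

```text
0.125 [[0.5613, -0.0744, 0.125], [0.5792, -0.2419, 0.125]] 0.1683966030284243 6.117189416615779
0.138 [[0.5692, -0.0866, 0.138], [0.5868, -0.2509, 0.138]] 0.16520815189583543 6.117189416615775
0.15 [[0.5764, -0.0979, 0.15], [0.5937, -0.2592, 0.15]] 0.16226496623498415 6.1171894166157506
0.16 [[0.5825, -0.1073, 0.16], [0.5995, -0.2662, 0.16]] 0.15981231151760827 6.117189416615795
```

View pics/s14.png

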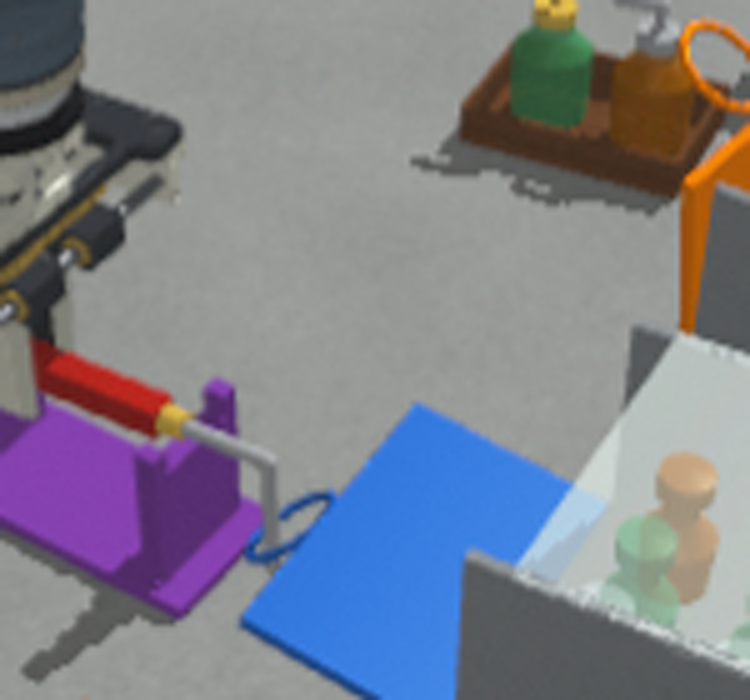

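It is steady and the geometry fits the stop: the flap edge gives its 166 mm length at z about 0.137, close to the 0.138 expected at 1.4 rad. Unhooking: ease the leg to the ring centre, then straight up.

Call:
arm_command([
  [-5,0,0],
  [-9,0,0],
  [-9,0,-5],
  [-9,0,-15],
  [-9,0,-25],
  [-9,0,-35],
  [-9,0,-45],
  [-9,0,-60],
  [-9,0,-80],
  [-9,0,-105],
  [-9,0,-130],
  [-9,0,-130],
], spin=[0,0,0,0,0,0,0,0,0,0,0,0])

```text
time_s: 19.7
eef_pos: [0.4129, -0.1806, 0.2236]
tcp_rot: [[-0.996, -0.087, 0.007], [-0.087, 0.996, -0.004], [-0.006, -0.004, -1.0]]
force: [0.9, -0.2, -0.4]
finger_gap: 0.19
```

```bash
python3 - <<'E'
from h import *
S=env.snapshot("scene")
save(S,"s15.png",190,140,340,280,5)
E
python3 go.py .478 -.339 .22 4.5
```

```text
t 19.75 pos [ 0.4122 -0.1802  0.2212] yaw 4.99 F [ 0.1 -0.3 -2.3] gap 0.188 j [ -30.    7.  106.   -0.   67. -125.]
slide [ -51.7 -163.9    1.9] spin 0.0086
```

View pics/s15.png

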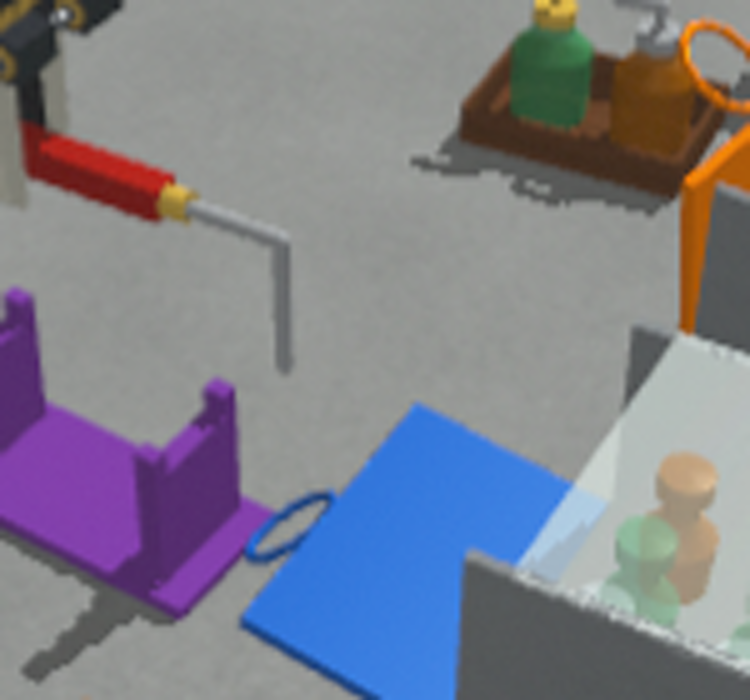

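Unhooked, and the flap stays put. Carrying the pole over the wooden cradle.

Call:
arm_command([
  [-5,-15,0],
  [-15,-45,0],
  [-25,-80,0],
  [-36,-115,0],
  [-45,-143,0],
  [-50,-158,2],
  [-51.7,-164,2],
  [-51.7,-164,2],
  [-51.7,-164,2],
  [-51.7,-164,2],
], spin=[0,0,0,0.008,0.008,0.008,0.008,0.008,0.008,0.008])

```text
time_s: 20.58
eef_pos: [0.4766, -0.3373, 0.2165]
tcp_rot: [[-0.997, -0.08, -0.0], [-0.08, 0.997, 0.0], [0.0, 0.001, -1.0]]
force: [0.1, 0.4, -0.7]
finger_gap: 0.192
```

```bash
python3 - <<'E'
from h import *
W=env.snapshot("wrist");S=env.snapshot("scene")
cv2.imwrite("pics/w16.png",W["frame"][:,:,::-1]);save(S,"s16.png",80,150,320,340,3)
E
python3 go.py .478 -.339 .0554 4.5
```

```text
t 20.68 pos [ 0.4768 -0.3375  0.2168] yaw 4.58 F [ 0.7 -0.3 -1.7] gap 0.187 j [ -40.   22.   87.    0.   71. -134.]
slide [ -1.   -1.6 161.4] spin 0.0015
```

View pics/w16.png

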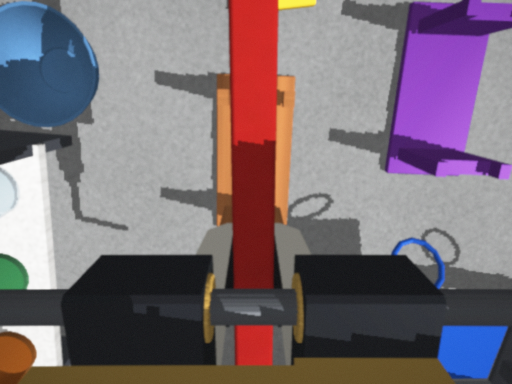

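View pics/s16.png

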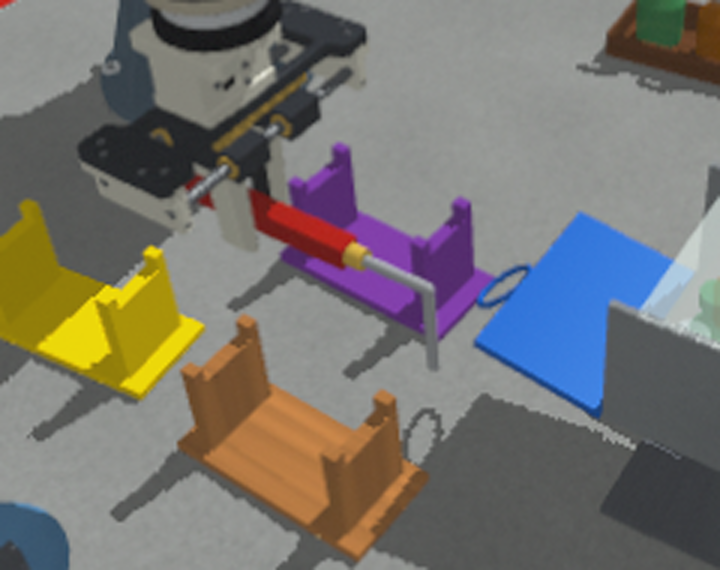

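The pole is centred over the cradle: pole column 254, cradle centre 256. Lowering.

Call:
arm_command([
  [-1,-1.5,15],
  [-1,-1.5,45],
  [-1,-1.5,80],
  [-1,-1.5,110],
  [-1,-1.5,135],
  [-1,-1.5,150],
  [-1,-1.5,158],
  [-1,-1.5,158],
  [-1,-1.5,158],
], spin=[0,0,0,0,0,0,0,0,0])

```text
time_s: 21.43
eef_pos: [0.4784, -0.3399, 0.0593]
tcp_rot: [[-0.997, -0.079, 0.001], [-0.079, 0.997, -0.001], [-0.001, -0.001, -1.0]]
force: [-0.1, 1.2, -1.7]
finger_gap: 0.184
```

```bash
python3 - <<'E'
from h import *
S=env.snapshot("scene")
save(S,"s17.png",80,200,280,340,4)
E
python3 go.py .478 -.339 .0365 4.5
```

```text
t 21.48 pos [ 0.4787 -0.3402  0.0598] yaw 4.55 F [-0.2 -0.5 -0.9] gap 0.191 j [ -40.   32.   95.    0.   53. -134.]
slide [ 0.6  1.2 23.3] spin 0.0009
```

View pics/s17.png

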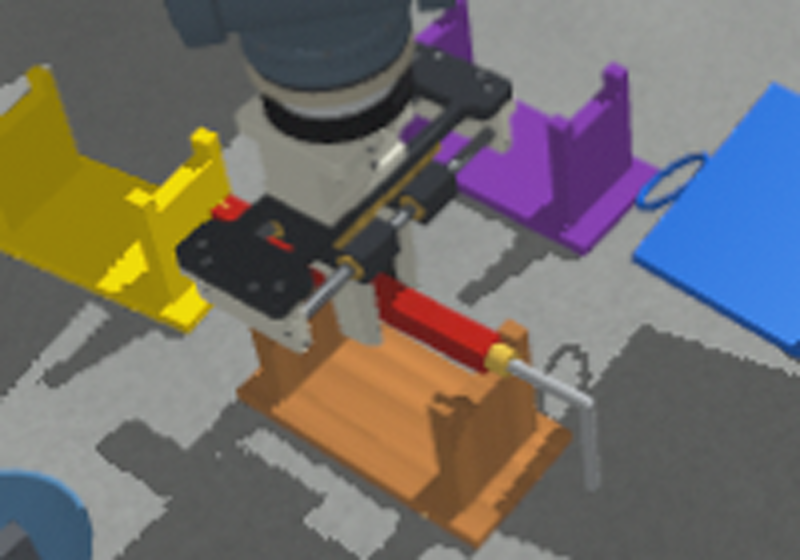

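Call:
arm_command([
  [0.5,1,7],
  [0.5,1,13],
  [0.5,1,18],
  [0.5,1,21],
  [0.5,1,23],
  [0.5,1,23],
  [0.5,1,23],
  [0.5,1,23],
], spin=[0,0,0,0,0,0,0,0])

```text
time_s: 22.15
eef_pos: [0.4776, -0.339, 0.0354]
tcp_rot: [[-0.997, -0.079, 0.0], [-0.079, 0.997, -0.0], [-0.0, -0.0, -1.0]]
force: [-0.1, 0.0, -1.4]
finger_gap: 0.192
```

```bash
python3 - <<'E'
from h import *
S=env.snapshot("scene")
save(S,"s18.png",80,200,280,340,4)
E
python3 go.py .478 -.339 .0354 4.5
```

```text
t 22.2 pos [ 0.4775 -0.339   0.0354] yaw 4.54 F [ 0.  -0.3 -1.5] gap 0.188 j [ -40.   34.   96.    0.   50. -134.]
slide [-0.4 -0.1  0. ] spin 0.0006
```

View pics/s18.png

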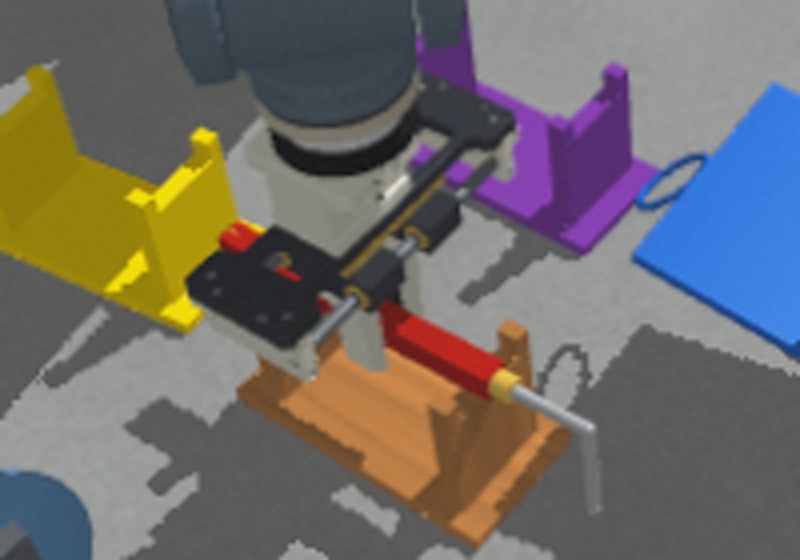

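The force still shows the pole's weight (−1.4 N), so it is just off the seats. Nudging down.

Call:
arm_command([
  [0,0,0.7],
  [0,0,1.4],
  [0,0,1.4],
  [0,0,1.4],
], spin=[0,0,0,0])

```text
time_s: 22.53
eef_pos: [0.4776, -0.339, 0.0354]
tcp_rot: [[-0.997, -0.079, 0.0], [-0.079, 0.997, -0.0], [-0.0, -0.0, -1.0]]
force: [-5.5, 4.1, 13.9]
finger_gap: 0.188
```

```bash
python3 go.py .478 -.339 .0354 4.5
```

```text
t 22.53 pos [ 0.4776 -0.339   0.0354] yaw 4.54 F [-5.5  4.1 13.9] gap 0.188 j [ -40.   34.   96.   -0.   50. -134.]
slide [-0.4 -0.  -0. ] spin 0.0007
```

Seated: it now pushes back with 14 N. Backing off 1 mm and releasing.

Call:
arm_command([
  [0,0,-1],
  [0,0,-1],
  [0,0,-1],
  [0,0,-1],
  [0,0,-1],
  [0,0,-1],
  [0,0,-1],
  [0,0,-1],
  [0,0,-1],
  [0,0,-1],
], spin=[0,0,0,0,0,0,0,0,0,0], hand=0.7)

```text
time_s: 23.37
eef_pos: [0.4775, -0.3389, 0.035]
tcp_rot: [[-0.997, -0.079, -0.0], [-0.079, 0.997, 0.0], [0.0, 0.0, -1.0]]
force: [-0.3, 1.1, 0.1]
finger_gap: 0.699
```

```bash
python3 go.py .478 -.339 .25 4.5;python3 - <<'E'
from h import *
S=env.snapshot("scene")
save(S,"s19.png",80,200,280,340,4)
E
```

```text
t 23.37 pos [ 0.4775 -0.3389  0.035 ] yaw 4.54 F [-0.3  1.1  0.1] gap 0.699 j [ -40.   34.   96.    0.   50. -134.]
slide [-5.00e-01 -1.00e-01 -2.15e+02] spin 0.0006
```

View pics/s19.png

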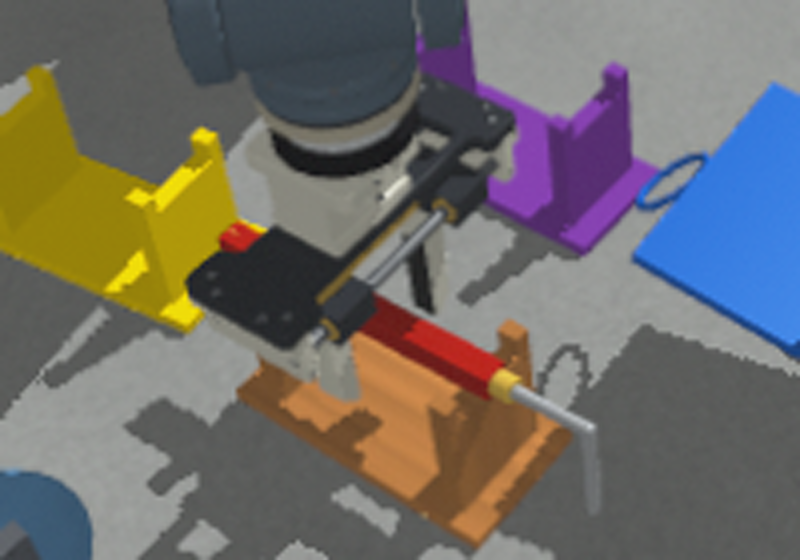

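Released; the jaws are wide on both sides. Rising clear.

Call:
arm_command([
  [0,0,-10],
  [0,0,-30],
  [0,0,-60],
  [0,0,-95],
  [0,0,-130],
  [0,0,-165],
  [0,0,-195],
  [0,0,-215],
  [0,0,-215],
  [0,0,-215],
], spin=[0,0,0,0,0,0,0,0,0,0])

```text
time_s: 24.25
eef_pos: [0.4777, -0.339, 0.2514]
tcp_rot: [[-0.997, -0.079, 0.002], [-0.079, 0.997, -0.001], [-0.002, -0.002, -1.0]]
force: [0.4, -0.6, -0.9]
finger_gap: 0.697
```

```bash
python3 - <<'E'
from h import *
W=env.snapshot("wrist");S=env.snapshot("scene")
cv2.imwrite("pics/w20.png",W["frame"][:,:,::-1]);cv2.imwrite("pics/s20.png",cv2.resize(S["frame"][100:350,60:420,::-1],None,fx=2.2,fy=2.2,interpolation=cv2.INTER_CUBIC))
m=mask(W,(0,180,60),(4,255,255))|mask(W,(172,180,60),(180,255,255))
c=max(cv2.findContours(m,0,1)[0],key=cv2.contourArea);b=cv2.boxPoints(cv2.minAreaRect(c));print(onz(W,b,.103))
S0=cv2.imread("pics/scene0.png")[:,:,::-1].copy()
for s in (S["frame"],S0):
    print("orange hole",hole({}, cv2.inRange(cv2.cvtColor(s,cv2.COLOR_RGB2HSV),(5,180,120),(18,255,255)),(315,130,370,200)))
E
python3 go.py .4 -.2 .3 4.5
```

```text
[[ 0.3610962  -0.35692217  0.103     ]
 [ 0.35981507 -0.34079145  0.103     ]
 [ 0.55461308 -0.32391008  0.103     ]
 [ 0.55611415 -0.34268547  0.103     ]]
orange hole [((334.27423095703125, 152.72335815429688), (10.794700622558594, 19.322114944458008), 136.35194396972656)]
orange hole [((334.335205078125, 152.75164794921875), (10.771004676818848, 19.192031860351562), 137.0501708984375)]
t 24.35 pos [ 0.477  -0.3385  0.2491] yaw 4.54 F [ 0.3 -0.5 -0.7] gap 0.701 j [ -40.   21.   84.    0.   75. -134.]
slide [ 65.9 144.2 -50.6] spin 0.0006
```

View pics/s20.png

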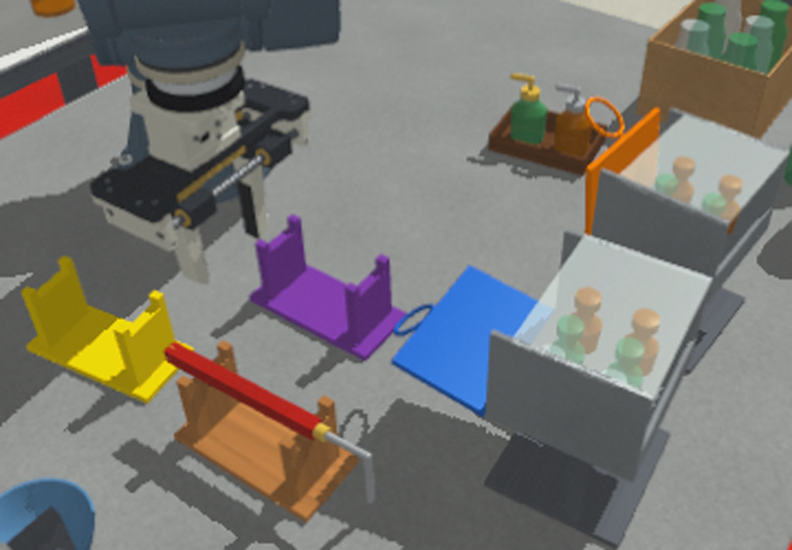

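View pics/w20.png

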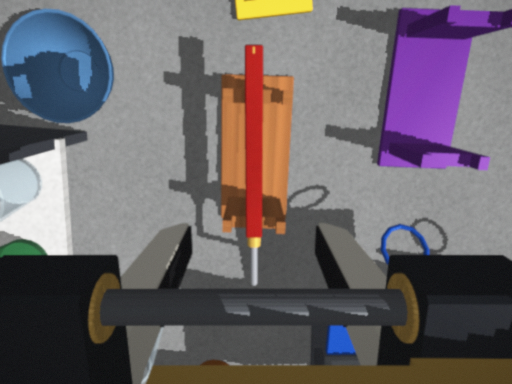

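Everything is in place: the pole lies level on both supports between the lips, blue is down, and the orange ring has not moved since the start. The gripper is clear, so I'm handing in.

```bash
python3 -c "
from bench import env
print(env.finish_job())"
```

```text
the job is handed in; nothing more can be done
None
```

I took the pole from the wooden cradle, hooked the blue ring from above and swung the blue flap down. I then unhooked the pole and laid it back on both supports. I handed the job in at about 24 s of the 61 s allowed; no verdict was reported.

**Last checks:**
- **Pole:** it lies level between the lips of both supports. Its ends are within about 2 mm of where they started along its length, and about 6 mm nearer the cradle's middle.
- **Blue flap:** it stayed put after unhooking. The flap edge gave its 166 mm length at about z 0.137, close to the 0.138 expected at the stop. I had no direct reading of the joint angle.
- **Orange flap:** its ring is at the same pixel as at the start, to within 0.1 px.
- **Forces:** the highest I read was about 15–16 N, when pressing the pole onto its seats. I only read forces at the end of each move.

**What disagreed:** the first two grasps closed on nothing, just above the handle. The pictures showed the real finger ends about 39 mm short of the reported TCP, so I grasped that much lower. The pole did not move in those tries.

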